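# Put the mixed-up microscope parts back on their own trays

### The arm

A 7-joint arm with a two-finger parallel gripper is mounted at the origin on the work surface. World frame = base frame: x ahead of the robot, y to its left, z up, the work surface at z = 0. Lengths are in mm, angles in rad, forces in N, time in s.
With the tool pointing down it reaches from about 400 to 875 mm from the base axis. Payload 4.4 kg.
Tool frame: the origin (TCP) lies at the very end of the fingers, on their centre line; the grasp point (between the pads) lies 19 mm behind it (ctrl.grasp_offset is the distance from the TCP to the grasp point, in mm); z points along the fingers, y is the line along which they close (so a half turn about z gives the same grasp; the last joint's range is limited). The gripper opens to 85 mm and grips with 20 to 120 N. Pads are 22 mm wide; open, the fingers measure 114 mm over their backs; the gripper's body (76 mm by 85 mm) begins 54 mm behind the grasp point. The pads swing forward as they close: fully open they stand 13 mm farther back than shut.
Start: joints at [1.17, 0.628, 0.038, 1.517, -0.027, 0.996, -0.02], TCP at [213.605, -613.914, 231.313] pointing down, gripper open.
Joint ranges: [-3.06, 3.06], [-0.37, 2.12], [-1.25, 1.32], [0.18, 2.47], [-1.1, 4.24], [0.23, 1.98], [-2.94, 2.94]. Speed limits (rad/s): [2.57, 2.57, 3.14, 3.14, 3.14, 3.14, 3.14].

### API

Orientations are given as [roll, pitch, yaw] about the fixed x, y, z axes, in that order (R = Rz(yaw) Ry(pitch) Rx(roll)).
In Python, from cell import status, cams, ctrl gives the robot as it stands.
- The arm moves only by the tool move_arm, never from a script. Its argument "plan" is a list of rows, each a list of 3 entries, a list of its own where there are three numbers: the shift along the world's x, y, z in mm, then the turn, a rotation vector about the world's x, y, z in degrees, then the opening, from 0 (shut) to 1 (fully open). In form: [[[x, y, z], [wx, wy, wz], gripper], ...]. A call has 1 to 10 rows; each row shifts and turns the commanded pose from where the row before left it; what a row does not reach is not made up. A row lasts 1/8 s, in which the tool goes at most 62.5 mm and 10.7 degrees, less where a joint would pass 70% of its speed; a pose out of reach is approached as far as the arm can. A call with a gripper value outside its range is refused whole. The fingers move at their own pace and stop on an object; the grip force is fixed at half the most. Time passes only in rows, so rows that do not move let the fingers close. It gives the time, the measured TCP pose, the force, the opening and the grip force at its end, in the units of the state.
- status.read_state(): the state, without advancing time (a new reading comes with each control period).
- cams.get_image(name): name is "scene" or "top" or "wrist"; returns the picture (480x640x3 uint8, blue, green, red); there is no depth.
- cams.camera_params(name): a dict with "K" (3x3 intrinsics, pixels), "pose" (4x4, takes a point from camera to world coordinates); the wrist camera has in their place "tool_from_camera" (4x4, takes a point from camera to tool coordinates, whose origin is the TCP and whose axes are the flange's). Camera axes: x right, y down, z forward; pixel columns grow to the right and rows downward; lengths in mm; the calibration is good to about 2 mm. A picture is of the moment at which its call begins: read the wrist's pose just before it. camera_params takes no time and is no camera call.
- ctrl.finish_job(): hands the job in; it is judged then, once.
The state is a dict: "clock": time; "qpos": joint angles; "qd": joint speeds; "tau": joint torques, N m; "eef_pos": TCP position; "tool_rot": TCP orientation; "force": force on the tool from outside, world axes, zero at the start; "torque": the same for the moment, N m; "width": finger opening in mm; "gripper_force": force on a finger pad.
Only numpy, scipy, OpenCV 4.12 (cv2) and the standard library are available. Lean on these libraries where they do the work, as an engineer would, in place of code of your own. Each camera call takes 0.05 s, during which the arm holds its last target. There are 200 camera calls.

### The job

The three loose microscope parts each stand on the cork pad of a wrong tray. Swap them round so that each stands upright in the middle of the pad of the tray that holds two more of its kind, parking one of them upright in the middle of the empty spare pad on the way, and leave the spare pad empty at the end. They are glass optics: set them down gently, never drop them or knock them over, and leave the oil bottle standing where it is.

Things in the scene. Friction and masses are not known exactly. Their poses are not given: they have to be found in the camera images.
- objective: objective lens: slender round stepped steel barrel, standing nose up, 60 mm tall, 31 mm across from 6 to 34 mm above its underside, 27 mm across below that and from 34 to 46 mm, then a cone tapering to a 12 mm nose; about 0.14 kg. One loose piece, standing on a round cork pad of a tray at the start. Origin at the centre of its underside, z up.
- eyepiece: eyepiece: squat black round cylinder with a large glass lens on top, 44 mm tall, 47 mm across from 14 to 38 mm above its underside, 43 mm across below that; about 0.13 kg. One loose piece, standing on a round cork pad of a tray at the start. Origin at the centre of its underside, z up.
- cube: filter cube: black rectangular block 40 mm (its x) by 34 mm (its y) by 38 mm tall with a round glass window in the top and in one side; about 0.10 kg; it may stand on a pad any way round. One loose piece, standing on a round cork pad of a tray at the start. Origin at the centre of its underside, z up.
- objective_tray: fixed grey tray of the objective lenses, plate 210 x 90 x 8 mm. At its near end a round cork pad, 60 mm across, top 11 mm above the bench; beyond it in a row two more objective lenses fixed for good, 75 and 130 mm from the pad centre. Origin on the bench under the pad centre; x points along the row, away from the robot within 0.22 rad; z up
- eyepiece_tray: fixed grey tray of the eyepieces, plate 210 x 90 x 8 mm. At its near end a round cork pad, 60 mm across, top 11 mm above the bench; beyond it in a row two more eyepieces fixed for good, 75 and 130 mm from the pad centre. Origin on the bench under the pad centre; x points along the row, away from the robot within 0.22 rad; z up
- cube_tray: fixed grey tray of the filter cubes, plate 210 x 90 x 8 mm. At its near end a round cork pad, 60 mm across, top 11 mm above the bench; beyond it in a row two more filter cubes fixed for good, 75 and 130 mm from the pad centre. Origin on the bench under the pad centre; x points along the row, away from the robot within 0.22 rad; z up
- spare_pad: empty spare place: fixed grey plate 90 x 90 mm, 8 mm thick, with the same round cork pad (60 mm across, top 11 mm above the bench) in its middle. Origin on the bench under the pad centre, z up. The three trays and the spare place stand side by side in any order, about 220 mm apart
- oil_bottle: bystander: small amber bottle of immersion oil with a black cap, 28 mm across, 65 mm tall, standing loose on the bench between the trays and the robot; origin at the centre of its underside, z up

How it is judged:
By the outcome, as a careful person would: the job done as asked, in the order asked, and still so for the second after the job is handed in, with the robot touching nothing.
It also fails if it takes over 112 s, if anything falls off the work surface, if the arm or the gripper's body presses on something with over 40 N, if the wrist force passes 120 N, or if a joint passes its speed limit or range.

## Working session

There is one attempt and no reset: what is moved stays moved. The work goes in short steps, Python scripts to look and compute and a tool call to move; the robot and the scene stay as the last step left them, time stands still between calls to the robot, and variables do not carry over. Pictures are saved under pics/ and viewed, at most 14 in all, crops included, and the job is handed in when it is done.

Besides the shell and the picture viewer there is one more tool, called in YAML: its name, and indented under it one key for each argument. move_arm: Moves the arm, as the interface text tells. Its arguments: {"type":"object","properties":{"plan":{"type":"array","items":{"type":"array"}}},"required":["plan"]}

```bash
mkdir -p pics
python3 - <<'E'
from cell import status,cams,ctrl
import cv2,numpy as np
np.set_printoptions(precision=2,suppress=True)
for n in("scene","top"):
    cv2.imwrite(f"pics/{n}0.png",cams.get_image(n)); p=cams.camera_params(n); print(n,p["K"],p["pose"])
print(cams.camera_params("wrist"))
s=status.read_state();print(s,ctrl.grasp_offset)
E
```

```text
scene [[615.03   0.   324.74]
 [  0.   615.03 245.33]
 [  0.     0.     1.  ]] [[  -0.16    0.79   -0.59 1045.64]
 [   0.99    0.12   -0.11  111.97]
 [  -0.01   -0.6    -0.8   860.35]
 [   0.      0.      0.      1.  ]]
top [[562.33   0.   328.49]
 [  0.   562.33 243.62]
 [  0.     0.     1.  ]] [[   0.02   -0.97    0.22  224.2 ]
 [  -1.     -0.02    0.    -15.13]
 [   0.     -0.22   -0.97 1001.4 ]
 [   0.      0.      0.      1.  ]]
{'K': array([[381.54,   0.  , 318.49],
       [  0.  , 381.54, 241.58],
       [  0.  ,   0.  ,   1.  ]]), 'tool_from_camera': array([[   0.  ,   -0.96,   -0.28,   72.31],
       [   1.  ,    0.  ,    0.  ,   -0.91],
       [  -0.  ,   -0.28,    0.96, -143.13],
       [   0.  ,    0.  ,    0.  ,    1.  ]])}
{'clock': 0.1, 'qpos': array([ 1.17,  0.63,  0.04,  1.52, -0.03,  1.  , -0.02]), 'qd': array([ 0., -0., -0., -0., -0., -0.,  0.]), 'tau': array([  0.  , -56.45,   1.23, -19.4 ,   0.01,   0.01,   0.  ]), 'eef_pos': array([ 213.41, -613.4 ,  230.52]), 'tool_rot': array([-3.14,  0.  ,  0.33]), 'force': array([ 0.7 ,  0.34, -0.36]), 'torque': array([-0.01,  0.04,  0.  ]), 'gripper_force': 0.0, 'width': 85.29607610522089} 18.700000000000003
```

View pics/top0.png

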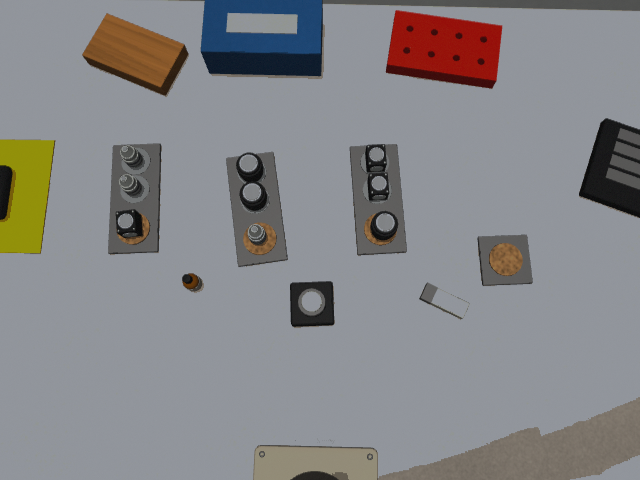

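View pics/scene0.png

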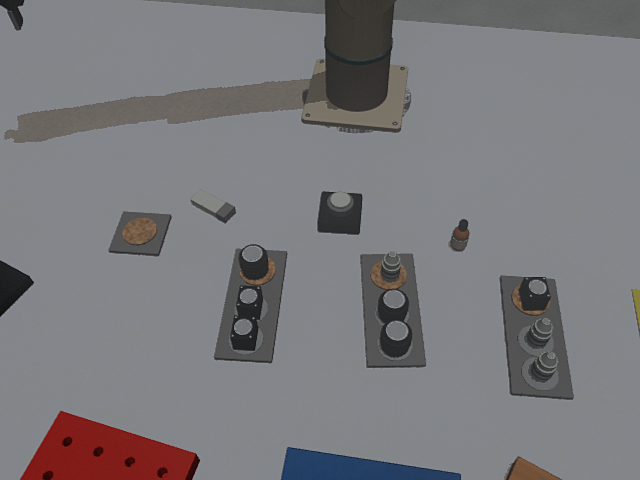

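The top view shows, left to right: objective tray (cube on its pad, ~132,228), eyepiece tray (objective, ~260,238), cube tray (eyepiece, ~381,227) and spare pad (506,259). The bottle is at (191,282). I'll localise the plates by their corners.

```bash
cat > h.py <<'E'
import numpy as np,cv2
from scipy.spatial.transform import Rotation as R
from cell import status,cams,ctrl
np.set_printoptions(precision=2,suppress=True)
def bp(K,P,uv,z):
    uv=np.atleast_2d(np.float64(uv)); d=np.c_[uv,np.ones(len(uv))]@np.linalg.inv(K).T@P[:3,:3].T
    return P[:3,3]+d*((z-P[2,3])/d[:,2])[:,None]
def proj(K,P,X):
    X=np.atleast_2d(X); c=(X-P[:3,3])@P[:3,:3]; c=c@K.T; return c[:,:2]/c[:,2:]
def cam(n):
    p=cams.camera_params(n)
    if n!="wrist": return p["K"],p["pose"]
    s=status.read_state(); T=np.eye(4);T[:3,:3]=R.from_euler("xyz",s["tool_rot"]).as_matrix();T[:3,3]=s["eef_pos"]
    return p["K"],T@p["tool_from_camera"]
E
python3 - <<'E'
from h import *
im=cv2.imread("pics/top0.png"); K,P=cam("top")
m=(im.max(2)<125)|((im.max(2).astype(int)-im.min(2))>40)
n,l,st,c=cv2.connectedComponentsWithStats(m.astype(np.uint8))
for name,(u,v),L in(("obj",(150,228),210),("eye",(275,225),210),("cube",(395,170),210),("spare",(485,245),90)):
    k=l[v,u]; cs,_=cv2.findContours((l==k).astype(np.uint8),0,2); 
    w=bp(K,P,cs[0][:,0,:],8)[:,:2]
    (cx,cy),sz,a=cv2.minAreaRect(w.astype(np.float32)); 
    box=cv2.boxPoints(((cx,cy),sz,a)); e=[box[1]-box[0],box[2]-box[1]]; d=max(e,key=np.linalg.norm) if L>90 else max(e,key=lambda q:abs(q[0])); d=d/np.linalg.norm(d); d*=np.sign(d[0])
    o=np.array([cx,cy])-d*(L/2-45)
    print(name,st[k],sz,"pad",o,"yaw",np.arctan2(d[1],d[0]),"px",proj(K,P,[*o,11]))
print("bottle",bp(K,P,[(188,278)],60),bp(K,P,[(193,289)],0))
S=3; 
cr=lambda a,b,c,d:cv2.resize(im[b:d,a:c],None,fx=S,fy=S,interpolation=2)
cv2.imwrite("pics/c1.png",cr(100,190,200,270) if 0 else np.vstack([cr(95,135,355,270)]))
E
```

```text
obj [ 108  143   54  112 5209] (211.60348510742188, 92.85887145996094) pad [471.43 342.92] yaw 0.06557764 px [[133.23 228.23]]
eye [ 226  152   62  115 4967] (216.54779052734375, 91.38395690917969) pad [459.72 112.97] yaw 0.16851091 px [[259.4  237.37]]
cube [ 349  144   58  112 4887] (212.64349365234375, 91.31566619873047) pad [ 481.02 -105.23] yaw 0.08211636 px [[379.92 228.7 ]]
spare [ 477  234   56   52 2541] (91.61466979980469, 92.8121109008789) pad [ 429.88 -329.6 ] yaw 0.062789455 px [[504.72 259.09]]
bottle [[374.57 223.88  60.  ]] [[364.44 228.59   0.  ]]
```

move_arm:
  plan:
    - [[27, 50, 0], [0, 0, -2], 1]
    - [[27, 50, 0], [0, 0, -2], 1]
    - [[27, 50, 0], [0, 0, -2], 1]
    - [[27, 50, 0], [0, 0, -2], 1]
    - [[27, 50, 0], [0, 0, -2], 1]
    - [[27, 50, 0], [0, 0, -2], 1]
    - [[27, 50, 0], [0, 0, -2.3], 1]
    - [[27, 50, 0], [0, 0, 0], 1]
    - [[27, 50, 0], [0, 0, 0], 1]
    - [[25, 58, 0], [0, 0, 0], 1]

```text
clock: 1.35
eef_pos: [482.1, -105.3, 231.2]
tool_rot: [3.141, -0.0, 0.084]
force: [0.8, 0.2, -0.0]
width: 85.1
gripper_force: 0.0
```

Run:
```python
from h import *
s=status.read_state();print(s["qpos"],s["eef_pos"],s["tool_rot"],s["clock"])
K,P=cam("wrist"); im=cams.get_image("wrist"); cv2.imwrite("pics/w1.png",im)
print(proj(K,P,[[481,-105,11],[481,-105,55]]))
```

```text
[ 0.11  0.41  0.06  1.95 -0.03  0.79 -1.29] [ 482.06 -105.26  231.21] [ 3.14 -0.    0.08] 1.35
[[318.75 207.46]
 [318.83 217.63]]
```

View pics/w1.png

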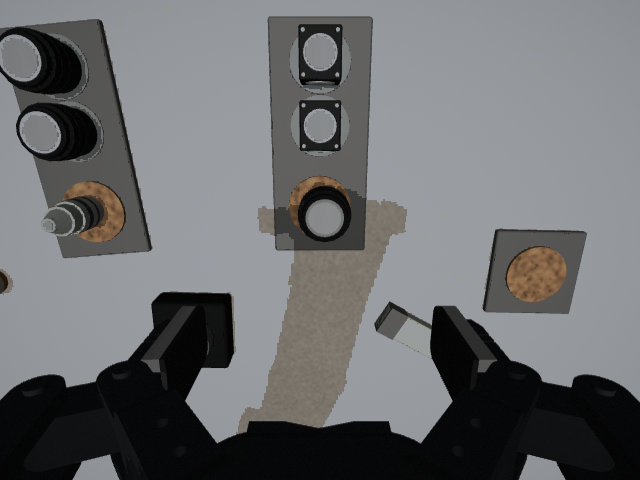

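The wrist view shows the eyepiece top centred at about (324.5,217) and cork visible behind it. The spare pad is clear at (537,274), and the objective is at left on a pad near (95,210).

```bash
cat >> h.py <<'E'
from scipy.optimize import least_squares
def pad(im,K,P,guess,r=30):
    h=cv2.cvtColor(im,cv2.COLOR_BGR2HSV); m=((h[...,0]<20)&(h[...,1]>95)&(h[...,2]>40)).astype(np.uint8)
    m=cv2.morphologyEx(m,cv2.MORPH_CLOSE,np.ones((5,5)))
    cs,_=cv2.findContours(m,0,cv2.CHAIN_APPROX_NONE); w=np.vstack([bp(K,P,c[:,0],11)[:,:2] for c in cs if len(c)>10])
    w=w[np.hypot(*(w-guess).T)<42]
    best=None
    for a in np.linspace(-8,8,33):
        for b in np.linspace(-8,8,33):
            d=np.hypot(*(w-guess-[a,b]).T); n=(abs(d-r)<1).sum()-2*(d>r+2).sum()
            if best is None or n>best[0]: best=(n,np.array(guess)+[a,b])
    f=least_squares(lambda c:np.hypot(*(w-c).T)-r,best[1],loss="cauchy",f_scale=.5)
    d=np.hypot(*(w-f.x).T)-r
    return f.x,len(w),(abs(d)<1).sum()
E
python3 - <<'E'
from h import *
im=cv2.imread("pics/w1.png");K,P=cam("wrist")
for n,g in(("eye",(460,113)),("cube",(481,-105)),("spare",(430,-330))): print(n,pad(im,K,P,g))
print("eyepiece",bp(K,P,[(324.5,217)],55))
c=im[150:270,240:400]; cv2.imwrite("pics/w1c.png",cv2.resize(c,None,fx=5,fy=5,interpolation=2))
im=cv2.imread("pics/top0.png");K,P=cam("top")
for n,g in(("obj",(471,343)),("eye",(460,113)),("cube",(481,-105)),("spare",(430,-330))): print(n,pad(im,K,P,g))
E
```

```text
eye (array([459.54, 125.91]), 218, np.int64(133))
cube (array([485.48, -93.43]), 189, np.int64(91))
spare (array([ 438.76, -317.79]), 125, np.int64(101))
eyepiece [[486.29 -97.54  55.  ]]
obj (array([473.42, 344.49]), 103, np.int64(47))
eye (array([458.49, 113.02]), 135, np.int64(45))
cube (array([ 482.28, -106.05]), 107, np.int64(50))
spare (array([ 430.3, -330.9]), 91, np.int64(63))
```

View pics/w1c.png

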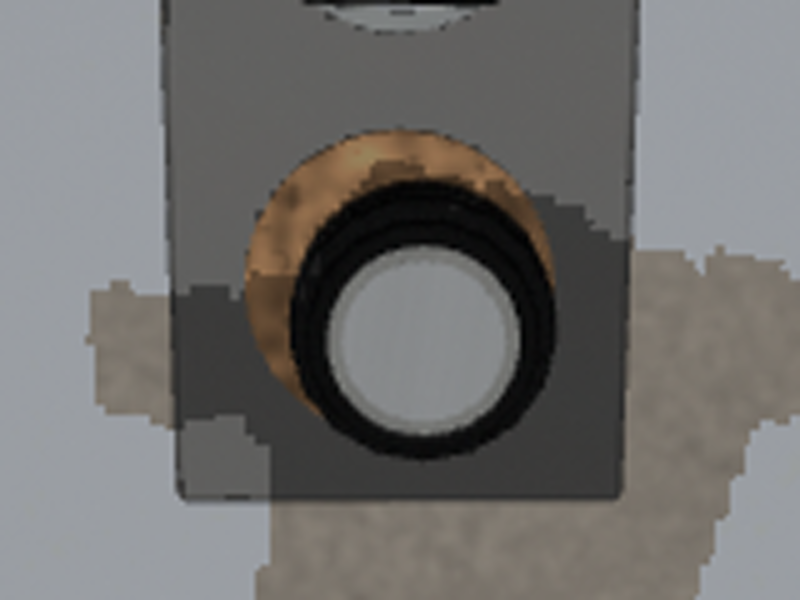

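Run:
```python
from h import *
np.set_printoptions(precision=4,suppress=True)
for i in range(3):
    s=status.read_state();print(s["clock"],s["eef_pos"],s["tool_rot"],s["qd"]); K,P=cam("wrist")
    print(bp(K,P,[(320,206)],11),bp(K,P,[(324.5,217)],55),proj(K,P,[481,-105,11]))
    im=cams.get_image("wrist"); K,P=cam("wrist"); print(pad(im,K,P,(481,-105)),pad(im,K,P,(430,-330)))
```

```text
1.4 [485.8164 -94.2541 231.1511] [-3.1354 -0.0037  0.0971] [ 0.0612 -0.0079 -0.0268  0.0156 -0.0146 -0.0054  0.1906]
[[486.9354 -93.5155  11.    ]] [[486.2926 -97.5374  55.    ]] [[331.1641 213.1439]]
(array([ 479.2395, -110.5118]), 199, np.int64(105)) (array([ 428.6674, -336.0182]), 162, np.int64(157))
1.45 [484.1507 -98.1109 231.0277] [-3.1375 -0.0019  0.0978] [ 0.0858 -0.012   0.0923  0.0308  0.0513  0.0088  0.0709]
[[484.9554 -97.8681  11.    ]] [[ 484.3842 -101.7894   55.    ]] [[326.9164 210.7185]]
(array([ 478.9339, -110.7498]), 199, np.int64(107)) (array([ 427.3588, -336.3628]), 161, np.int64(157))
1.5 [ 482.4775 -102.3144  230.9651] [-3.14   -0.0001  0.0933] [ 0.0678 -0.008   0.0691  0.0207  0.0255  0.0036  0.0182]
[[ 482.9385 -102.6672   11.    ]] [[ 482.4194 -106.4672   55.    ]] [[322.2108 208.1885]]
(array([ 479.8403, -109.2711]), 200, np.int64(106)) (array([ 428.2572, -334.5832]), 162, np.int64(161))
```

The arm was still settling after the move. I'll add a few still rows and measure again, reading the pose before each picture.

move_arm:
  plan:
    - [[0, 0, 0], [0, 0, 0], 1]
    - [[0, 0, 0], [0, 0, 0], 1]
    - [[0, 0, 0], [0, 0, 0], 1]
    - [[0, 0, 0], [0, 0, 0], 1]

```text
clock: 2.05
eef_pos: [481.2, -107.1, 231.3]
tool_rot: [3.142, -0.0, 0.084]
force: [-0.2, -1.0, -0.5]
width: 85.2
gripper_force: 0.0
```

Run:
```python
from h import *
s=status.read_state();print(s["clock"],s["eef_pos"],s["tool_rot"],s["qpos"])
K,P=cam("wrist");im=cams.get_image("wrist"); cv2.imwrite("pics/w2.png",im)
for n,g in(("eye",(460,113)),("cube",(481,-105)),("spare",(430,-330))): print(n,pad(im,K,P,g))
# eyepiece: black blob
m=(im[150:250,270:370].max(2)<40).astype(np.uint8); n,l,st,c=cv2.connectedComponentsWithStats(m); k=1+st[1:,4].argmax()
cs,_=cv2.findContours((l==k).astype(np.uint8),0,2); q=cs[0][:,0]+[270,150]; lo=max(cs,key=len)[:,0]
print(q.min(0),q.max(0)); (x,y),r=cv2.minEnclosingCircle(q); print(x,y,r,bp(K,P,[(x,y)],49))
g=im[150:250,270:370].min(2)>120
h=cv2.HoughCircles(cv2.cvtColor(im,6)[150:250,270:370],cv2.HOUGH_GRADIENT_ALT,1,20,param1=100,param2=.7,minRadius=12,maxRadius=35); print(h)
if h is not None: print(bp(K,P,h.reshape(-1,h.shape[-1])[:,:2]+[270,150],55))
```

```text
2.05 [ 481.18 -107.1   231.35] [ 3.14 -0.    0.08] [ 0.12  0.41  0.06  1.95 -0.03  0.79 -1.29]
eye (array([458.33, 112.98]), 219, np.int64(134))
cube (array([ 481.02, -105.87]), 202, np.int64(109))
spare (array([ 430.65, -331.34]), 163, np.int64(159))
[296 185] [349 240]
322.41375732421875 212.4112548828125 27.940839767456055 [[ 483.57 -109.61   49.  ]]
[[[52.   65.   19.45]
  [52.   65.   28.34]]]
[[ 482.57 -109.28   55.  ]
 [ 482.57 -109.28   55.  ]]
```

move_arm:
  plan:
    - [[1.5, -2, -40], [0, 0, 0], 1]
    - [[0, 0, -50], [0, 0, 0], 1]
    - [[0, 0, -50], [0, 0, 0], 1]
    - [[0, 0, -36], [0, 0, 0], 1]
    - [[0, 0, -25], [0, 0, 0], 1]
    - [[0, 0, -15], [0, 0, 0], 1]
    - [[0, 0, 0], [0, 0, 0], 1]
    - [[0, 0, 0], [0, 0, 0], 1]
    - [[0, 0, 0], [0, 0, 0], 1]

```text
clock: 3.22
eef_pos: [483.6, -108.7, 16.3]
tool_rot: [3.141, -0.002, 0.085]
force: [0.1, -0.2, 0.7]
width: 85.5
gripper_force: 0.0
```

move_arm:
  plan:
    - [[0, 0, 0], [0, 0, 0], 0.7]
    - [[0, 0, 0], [0, 0, 0], 0.6]
    - [[0, 0, 0], [0, 0, 0], 0.5]
    - [[0, 0, 0], [0, 0, 0], 0.3]
    - [[0, 0, 0], [0, 0, 0], 0]
    - [[0, 0, 0], [0, 0, 0], 0]
    - [[0, 0, 0], [0, 0, 0], 0]
    - [[0, 0, 0], [0, 0, 0], 0]

```text
clock: 4.22
eef_pos: [483.1, -108.6, 15.9]
tool_rot: [3.141, -0.001, 0.085]
force: [-0.5, -0.1, 5.9]
width: 45.6
gripper_force: 60.6
```

move_arm:
  plan:
    - [[0, 0, 5], [0, 0, 0], 0]
    - [[0, 0, 15], [0, 0, 0], 0]
    - [[0, 0, 30], [0, 0, 0], 0]
    - [[0, 0, 30], [0, 0, 0], 0]
    - [[0, 0, 0], [0, 0, 0], 0]
    - [[0, 0, 0], [0, 0, 0], 0]

```text
clock: 4.97
eef_pos: [482.6, -108.4, 95.4]
tool_rot: [-3.141, 0.0, 0.085]
force: [0.4, -0.2, -1.4]
width: 45.8
gripper_force: 61.5
```

move_arm:
  plan:
    - [[-4, -17, 0], [0, 0, 0], 0]
    - [[-7, -30, 0], [0, 0, 0], 0]
    - [[-8, -35, 0], [0, 0, 0], 0]
    - [[-8, -35, 0], [0, 0, 0], 0]
    - [[-8, -35, 0], [0, 0, 0], 0]
    - [[-7, -35, 0], [0, 0, 0], 0]
    - [[-6, -22, 0], [0, 0, 0], 0]
    - [[-4, -13, 0], [0, 0, 0], 0]
    - [[0, 0, 0], [0, 0, 0], 0]
    - [[0, 0, 0], [0, 0, 0], 0]

```text
clock: 6.22
eef_pos: [431.2, -329.0, 95.0]
tool_rot: [-3.14, 0.0, 0.087]
force: [-0.4, 0.5, -1.0]
width: 45.8
gripper_force: 61.5
```

move_arm:
  plan:
    - [[0, 0, 0], [0, 0, 0], 0]
    - [[0, 0, 0], [0, 0, 0], 0]

```text
clock: 6.48
eef_pos: [431.3, -329.7, 95.4]
tool_rot: [-3.141, -0.0, 0.087]
force: [-0.4, -0.3, -0.9]
width: 45.8
gripper_force: 61.5
```

```bash
cat >> h.py <<'E'
def look(fn):
    s=status.read_state();print(s["clock"],s["eef_pos"],s["tool_rot"],s["width"],s["force"])
    K,P=cam("wrist");im=cams.get_image("wrist"); cv2.imwrite(fn,im); np.savez(fn+".npz",K=K,P=P); return im,K,P
E
python3 - <<'E'
from h import *
im,K,P=look("pics/w3.png")
print(pad(im,K,P,(430,-331)))
E
```

```text
6.475 [ 431.28 -329.75   95.39] [-3.14 -0.    0.09] 45.846946400306905 [-0.41 -0.34 -0.91]
(array([ 430.35, -331.27]), 262, np.int64(189))
```

View pics/w3.png

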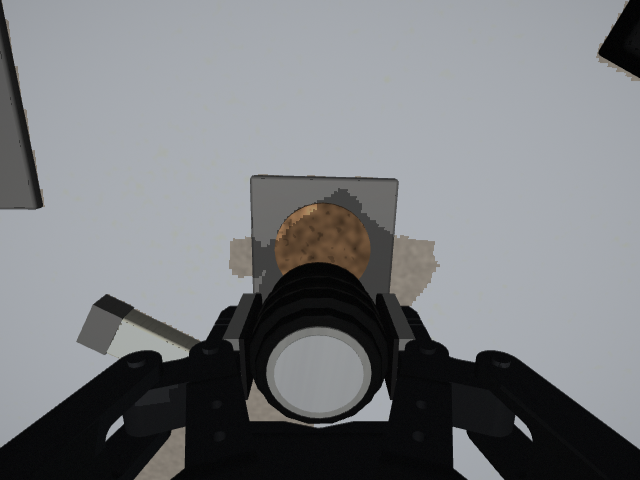

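The eyepiece is held upright, lens centre at (319,372), with the spare pad just ahead at (323,247). I'll work out its offset in the hand.

Run:
```python
from h import *
f=np.load("pics/w3.png.npz"); print(bp(f["K"],f["P"],[(319,372)],134.4))
```

```text
[[ 429.39 -329.24  134.4 ]]
```

move_arm:
  plan:
    - [[1, -2, -10], [0, 0, 0], 0]
    - [[0, 0, -22], [0, 0, 0], 0]
    - [[0, 0, -20], [0, 0, 0], 0]
    - [[0, 0, -13], [0, 0, 0], 0]
    - [[0, 0, -7], [0, 0, 0], 0]
    - [[0, 0, -3], [0, 0, 0], 0]
    - [[0, 0, -1], [0, 0, 0], 0]
    - [[0, 0, -1], [0, 0, 0], 0]
    - [[0, 0, 0], [0, 0, 0], 0]
    - [[0, 0, 0], [0, 0, 0], 0]

```text
clock: 7.78
eef_pos: [432.0, -332.6, 18.6]
tool_rot: [3.141, -0.0, 0.085]
force: [-0.5, -0.3, -0.9]
width: 45.6
gripper_force: 61.5
```

move_arm:
  plan:
    - [[0, 0.5, -1], [0, 0, 0], 0]
    - [[0, 0, 0], [0, 0, 0], 0]
    - [[0, 0, -0.7], [0, 0, 0], 0]
    - [[0, 0, 0], [0, 0, 0], 0]
    - [[0, 0, 0], [0, 0, 0], 0]

```text
clock: 8.4
eef_pos: [431.8, -332.0, 16.6]
tool_rot: [3.142, -0.0, 0.085]
force: [-0.1, -0.2, -0.5]
width: 45.7
gripper_force: 61.5
```

move_arm:
  plan:
    - [[0, 0, -0.5], [0, 0, 0], 0]
    - [[0, 0, 0], [0, 0, 0], 0]
    - [[0, 0, 0], [0, 0, 0], 0]

```text
clock: 8.78
eef_pos: [431.9, -332.0, 16.1]
tool_rot: [-3.142, -0.0, 0.085]
force: [-0.2, -0.6, -1.3]
width: 45.3
gripper_force: 61.5
```

move_arm:
  plan:
    - [[0, 0, -0.5], [0, 0, 0], 0]
    - [[0, 0, 0], [0, 0, 0], 0]
    - [[0, 0, 0], [0, 0, 0], 0]

```text
clock: 9.15
eef_pos: [431.9, -332.0, 15.9]
tool_rot: [3.141, -0.0, 0.085]
force: [-0.2, 0.9, 5.1]
width: 45.5
gripper_force: 61.6
```

Contact is felt at 5 N, so I'll release and rise.

move_arm:
  plan:
    - [[0, 0, 0], [0, 0, 0], 0.6]
    - [[0, 0, 0], [0, 0, 0], 0.7]
    - [[0, 0, 0], [0, 0, 0], 0.85]
    - [[0, 0, 0], [0, 0, 0], 1]
    - [[0, 0, 0], [0, 0, 0], 1]
    - [[0, 0, 15], [0, 0, 0], 1]
    - [[0, 0, 40], [0, 0, 0], 1]
    - [[0, 0, 50], [0, 0, 0], 1]
    - [[0, 0, 50], [0, 0, 0], 1]
    - [[0, 0, 50], [0, 0, 0], 1]

```text
clock: 10.4
eef_pos: [431.7, -331.9, 223.4]
tool_rot: [3.141, -0.001, 0.085]
force: [0.5, -0.6, -1.0]
width: 85.0
gripper_force: 0.0
```

move_arm:
  plan:
    - [[0, 0, 9], [0, 0, 0], 1]
    - [[0, 0, 0], [0, 0, 0], 1]
    - [[0, 0, 0], [0, 0, 0], 1]
    - [[0, 0, 0], [0, 0, 0], 1]

```text
clock: 10.9
eef_pos: [431.1, -331.5, 228.2]
tool_rot: [-3.14, 0.002, 0.085]
force: [-0.3, 0.3, 0.1]
width: 85.6
gripper_force: 0.0
```

```bash
cat >> h.py <<'E'
def lens(im,K,P,g,z,w=60):
    u,v=proj(K,P,[*g,z])[0].astype(int); x0,y0=u-w,v-w
    c=cv2.cvtColor(im,6)[max(y0,0):v+w,max(x0,0):u+w]
    h=cv2.HoughCircles(c,cv2.HOUGH_GRADIENT_ALT,1,20,param1=100,param2=.7,minRadius=8,maxRadius=45)
    if h is None: return None
    h=h.reshape(-1,h.shape[-1]); px=h[:,:2]+[max(x0,0),max(y0,0)]
    return np.c_[px,h[:,2],bp(K,P,px,z)[:,:2]]
E
python3 - <<'E'
from h import *
im,K,P=look("pics/w4.png")
print(pad(im,K,P,(430,-331)),lens(im,K,P,(430,-331),55))
E
```

```text
10.9 [ 431.14 -331.51  228.24] [-3.14  0.    0.09] 85.55343181074247 [-0.25  0.29  0.06]
(array([ 429.84, -331.39]), 215, np.int64(112)) [[ 320.    218.     21.97  430.06 -331.83]]
```

Eyepiece stands upright in the middle of the spare pad (within 1 mm). Next is the cube.

move_arm:
  plan:
    - [[2, 25, 0], [0, 0, 0], 1]
    - [[3, 45, 0], [0, 0, 0], 1]
    - [[3, 50, 0], [0, 0, 0], 1]
    - [[3, 50, 0], [0, 0, 0], 1]
    - [[3, 50, 0], [0, 0, 0], 1]
    - [[3, 50, 0], [0, 0, 0], 1]
    - [[3, 50, 0], [0, 0, 0], 1]
    - [[3, 50, 0], [0, 0, 0], 1]
    - [[3, 50, 0], [0, 0, 0], 1]
    - [[3, 50, 0], [0, 0, 0], 1]

```text
clock: 12.2
eef_pos: [460.6, 139.5, 229.1]
tool_rot: [3.141, 0.001, 0.085]
force: [0.8, -1.0, -0.9]
width: 86.0
gripper_force: 0.0
```

move_arm:
  plan:
    - [[3, 50, 0], [0, 0, 0], 1]
    - [[3, 50, 0], [0, 0, 0], 1]
    - [[3, 50, 0], [0, 0, 0], 1]
    - [[3, 40, 0], [0, 0, 0], 1]
    - [[0, 15, 0], [0, 0, 0], 1]
    - [[0, 0, 0], [0, 0, 0], 1]
    - [[0, 0, 0], [0, 0, 0], 1]
    - [[0, 0, 0], [0, 0, 0], 1]
    - [[0, 0, 0], [0, 0, 0], 1]

```text
clock: 13.32
eef_pos: [473.2, 341.9, 229.8]
tool_rot: [3.141, -0.0, 0.084]
force: [-0.7, -1.7, 0.1]
width: 85.9
gripper_force: 0.0
```

Run:
```python
from h import *
im,K,P=look("pics/w5.png")
print(pad(im,K,P,(472,343)),lens(im,K,P,(472,343),49)); u,v=proj(K,P,[472,343,30])[0].astype(int); print(u,v)
c=im[v-75:v+75,u-100:u+100]; cv2.imwrite("pics/w5c.png",cv2.resize(c,None,fx=4,fy=4,interpolation=2)); print(u-100,v-75)
```

```text
13.325 [473.19 341.94 229.82] [ 3.14 -0.    0.08] 85.87241711817065 [-0.68 -1.68  0.11]
(array([471.77, 344.59]), 298, np.int64(139)) [[317.   213.    18.5  475.03 344.07]]
317 211
217 136
```

View pics/w5c.png

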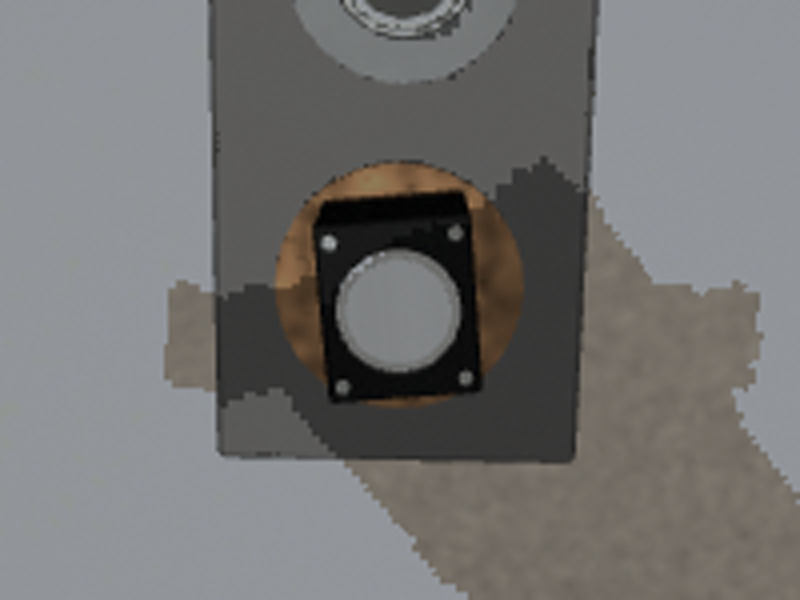

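The cube is at lens pixel ~(317,213), turned about +5° from the tool with its long axis along the row. I'll turn +4.8° and descend.

move_arm:
  plan:
    - [[1, 1, -40], [0, 0, 4.8], 1]
    - [[1, 1, -50], [0, 0, 0], 1]
    - [[0, 0, -50], [0, 0, 0], 1]
    - [[0, 0, -36], [0, 0, 0], 1]
    - [[0, 0, -25], [0, 0, 0], 1]
    - [[0, 0, -14], [0, 0, 0], 1]
    - [[0, 0, 0], [0, 0, 0], 1]
    - [[0, 0, 0], [0, 0, 0], 1]
    - [[0, 0, 0], [0, 0, 0], 1]

```text
clock: 14.5
eef_pos: [475.6, 345.5, 15.8]
tool_rot: [-3.141, -0.002, 0.169]
force: [0.8, -0.5, 0.5]
width: 85.1
gripper_force: 0.0
```

move_arm:
  plan:
    - [[0, -1, 0], [0, 0, 0], 0.7]
    - [[0, 0, 0], [0, 0, 0], 0.5]
    - [[0, 0, 0], [0, 0, 0], 0.45]
    - [[0, 0, 0], [0, 0, 0], 0.4]
    - [[0, 0, 0], [0, 0, 0], 0.3]
    - [[0, 0, 0], [0, 0, 0], 0.1]
    - [[0, 0, 0], [0, 0, 0], 0]
    - [[0, 0, 0], [0, 0, 0], 0]
    - [[0, 0, 0], [0, 0, 0], 0]

```text
clock: 15.62
eef_pos: [475.0, 344.1, 14.8]
tool_rot: [-3.141, -0.0, 0.169]
force: [-0.9, 0.8, 5.6]
width: 33.2
gripper_force: 59.9
```

move_arm:
  plan:
    - [[0, 0, 5], [0, 0, 0], 0]
    - [[0, 0, 15], [0, 0, 0], 0]
    - [[0, 0, 30], [0, 0, 0], 0]
    - [[0, 0, 40], [0, 0, 0], 0]
    - [[0, 0, 40], [0, 0, 0], 0]
    - [[0, 0, 10], [0, 0, 0], 0]
    - [[0, 0, 0], [0, 0, 0], 0]
    - [[0, 0, 0], [0, 0, 0], 0]

```text
clock: 16.62
eef_pos: [474.0, 343.2, 153.2]
tool_rot: [3.14, 0.002, 0.169]
force: [0.2, -0.1, -1.0]
width: 33.4
gripper_force: 59.6
```

move_arm:
  plan:
    - [[1, -20, 0], [0, 0, -1], 0]
    - [[1, -38, 0], [0, 0, -1], 0]
    - [[1, -45, 0], [0, 0, -1], 0]
    - [[1, -45, 0], [0, 0, -1], 0]
    - [[1, -45, 0], [0, 0, -0.8], 0]
    - [[1, -45, 0], [0, 0, 0], 0]
    - [[1, -45, 0], [0, 0, 0], 0]
    - [[0, -45, 0], [0, 0, 0], 0]
    - [[0, -45, 0], [0, 0, 0], 0]
    - [[0, -38, 0], [0, 0, 0], 0]

```text
clock: 17.88
eef_pos: [480.1, -70.3, 153.9]
tool_rot: [3.141, 0.002, 0.082]
force: [0.5, -0.2, -1.3]
width: 33.5
gripper_force: 59.7
```

move_arm:
  plan:
    - [[0, -25, 0], [0, 0, 0], 0]
    - [[0, -13, -10], [0, 0, 0], 0]
    - [[0, 0, -25], [0, 0, 0], 0]
    - [[0, 0, -25], [0, 0, 0], 0]
    - [[0, 0, 0], [0, 0, 0], 0]
    - [[0, 0, 0], [0, 0, 0], 0]
    - [[0, 0, 0], [0, 0, 0], 0]
    - [[0, 0, 0], [0, 0, 0], 0]

```text
clock: 18.88
eef_pos: [482.3, -105.1, 95.3]
tool_rot: [3.141, -0.001, 0.085]
force: [-0.2, -0.9, -0.5]
width: 33.4
gripper_force: 59.7
```

Run:
```python
from h import *
im,K,P=look("pics/w6.png")
z=status.read_state()["eef_pos"][2]-14.8+49
print(pad(im,K,P,(481,-106)),lens(im,K,P,(481,-106),z,70))
```

```text
18.875 [ 482.34 -105.07   95.31] [ 3.14 -0.    0.09] 33.39686765960002 [-0.2  -0.85 -0.46]
(array([ 481.4 , -105.52]), 261, np.int64(173)) [[ 318.    357.     37.66  482.61 -104.04]
 [ 357.    401.     19.52  466.67 -118.71]]
```

View pics/w6.png

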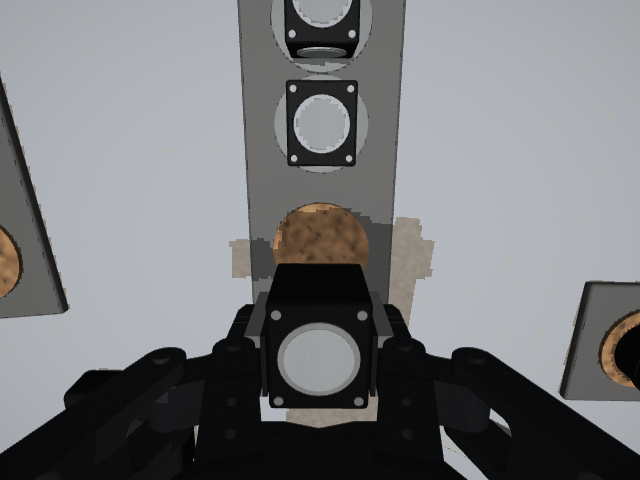

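Cube held upright and aligned, its centre ~1.5 mm off from the pad. I'll correct and lower it.

move_arm:
  plan:
    - [[-1, -1.5, -10], [0, 0, 0], 0]
    - [[0, 0, -22], [0, 0, 0], 0]
    - [[0, 0, -20], [0, 0, 0], 0]
    - [[0, 0, -14], [0, 0, 0], 0]
    - [[0, 0, -7], [0, 0, 0], 0]
    - [[0, 0, -3], [0, 0, 0], 0]
    - [[0, 0, -1], [0, 0, 0], 0]
    - [[0, 0, -1], [0, 0, 0], 0]
    - [[0, 0, 0], [0, 0, 0], 0]
    - [[0, 0, 0], [0, 0, 0], 0]

```text
clock: 20.18
eef_pos: [481.0, -106.6, 16.8]
tool_rot: [3.141, -0.001, 0.085]
force: [0.2, 0.6, -1.5]
width: 33.1
gripper_force: 59.7
```

move_arm:
  plan:
    - [[0, 0, -0.7], [0, 0, 0], 0]
    - [[0, 0, 0], [0, 0, 0], 0]
    - [[0, 0, 0], [0, 0, 0], 0]

```text
clock: 20.55
eef_pos: [480.8, -106.5, 15.9]
tool_rot: [3.142, -0.0, 0.085]
force: [-0.7, -0.7, -1.0]
width: 33.0
gripper_force: 59.7
```

move_arm:
  plan:
    - [[0, 0, -0.5], [0, 0, 0], 0]
    - [[0, 0, 0], [0, 0, 0], 0]
    - [[0, 0, 0], [0, 0, 0], 0]

```text
clock: 20.92
eef_pos: [480.8, -106.5, 15.4]
tool_rot: [-3.142, -0.0, 0.085]
force: [0.2, -0.2, -0.9]
width: 33.2
gripper_force: 59.7
```

move_arm:
  plan:
    - [[0, 0, -0.5], [0, 0, 0], 0]
    - [[0, 0, 0], [0, 0, 0], 0]
    - [[0, 0, 0], [0, 0, 0], 0]

```text
clock: 21.3
eef_pos: [480.8, -106.5, 14.9]
tool_rot: [3.142, -0.0, 0.085]
force: [0.2, 0.3, -1.0]
width: 33.2
gripper_force: 59.7
```

move_arm:
  plan:
    - [[0, 0, -0.4], [0, 0, 0], 0]
    - [[0, 0, 0], [0, 0, 0], 0]
    - [[0, 0, 0], [0, 0, 0], 0]

```text
clock: 21.68
eef_pos: [480.9, -106.5, 14.8]
tool_rot: [3.141, -0.0, 0.085]
force: [-0.4, 0.7, 5.8]
width: 33.4
gripper_force: 60.3
```

move_arm:
  plan:
    - [[0, 0, 0], [0, 0, 0], 0.45]
    - [[0, 0, 0], [0, 0, 0], 0.6]
    - [[0, 0, 0], [0, 0, 0], 0.8]
    - [[0, 0, 0], [0, 0, 0], 1]
    - [[0, 0, 0], [0, 0, 0], 1]
    - [[0, 0, 15], [0, 0, 0], 1]
    - [[0, 0, 40], [0, 0, 0], 1]
    - [[0, 0, 50], [0, 0, 0], 1]
    - [[0, 0, 50], [0, 0, 0], 1]
    - [[0, 0, 50], [0, 0, 0], 1]

```text
clock: 22.92
eef_pos: [480.5, -106.5, 222.3]
tool_rot: [3.141, -0.001, 0.085]
force: [1.0, 0.3, -0.2]
width: 85.5
gripper_force: 0.0
```

move_arm:
  plan:
    - [[0, 0, 11], [0, 0, 0], 1]
    - [[0, 0, 0], [0, 0, 0], 1]
    - [[0, 0, 0], [0, 0, 0], 1]
    - [[0, 0, 0], [0, 0, 0], 1]

```text
clock: 23.42
eef_pos: [479.9, -106.4, 229.2]
tool_rot: [-3.141, 0.003, 0.085]
force: [-0.7, -0.4, 0.1]
width: 85.6
gripper_force: 0.0
```

Run:
```python
from h import *
im,K,P=look("pics/w7.png")
print(pad(im,K,P,(481,-106)),lens(im,K,P,(481,-106),49))
```

```text
23.425 [ 479.93 -106.38  229.16] [-3.14  0.    0.09] 85.56932514169797 [-0.72 -0.44  0.11]
(array([ 480.98, -105.56]), 251, np.int64(118)) [[ 319.    214.     18.82  480.61 -105.88]]
```

move_arm:
  plan:
    - [[-2, 25, 0], [0, 0, 1], 1]
    - [[-4, 40, 0], [0, 0, 1], 1]
    - [[-4, 45, 0], [0, 0, 1], 1]
    - [[-4, 45, 0], [0, 0, 1], 1]
    - [[-4, 40, 0], [0, 0, 1], 1]
    - [[-2, 20, 0], [0, 0, 0], 1]
    - [[-2, 4, 0], [0, 0, 0], 1]
    - [[0, 0, 0], [0, 0, 0], 1]
    - [[0, 0, 0], [0, 0, 0], 1]
    - [[0, 0, 0], [0, 0, 0], 1]

```text
clock: 24.72
eef_pos: [459.0, 111.5, 230.5]
tool_rot: [3.141, 0.0, 0.171]
force: [0.1, 0.0, 1.2]
width: 85.1
gripper_force: 0.0
```

Run:
```python
from h import *
im,K,P=look("pics/w8.png")
print(pad(im,K,P,(458,113)),lens(im,K,P,(458,113),71)); u,v=proj(K,P,[458,113,30])[0].astype(int); print(u,v)
c=im[v-75:v+75,u-100:u+100]; cv2.imwrite("pics/w8c.png",cv2.resize(c,None,fx=4,fy=4,interpolation=2)); print(u-100,v-75)
```

```text
24.725 [459.   111.46 230.47] [3.14 0.   0.17] 85.10165215384015 [0.07 0.03 1.22]
(array([458.22, 113.02]), 173, np.int64(152)) [[314.   215.    16.86 463.18 116.58]]
317 211
217 136
```

View pics/w8c.png

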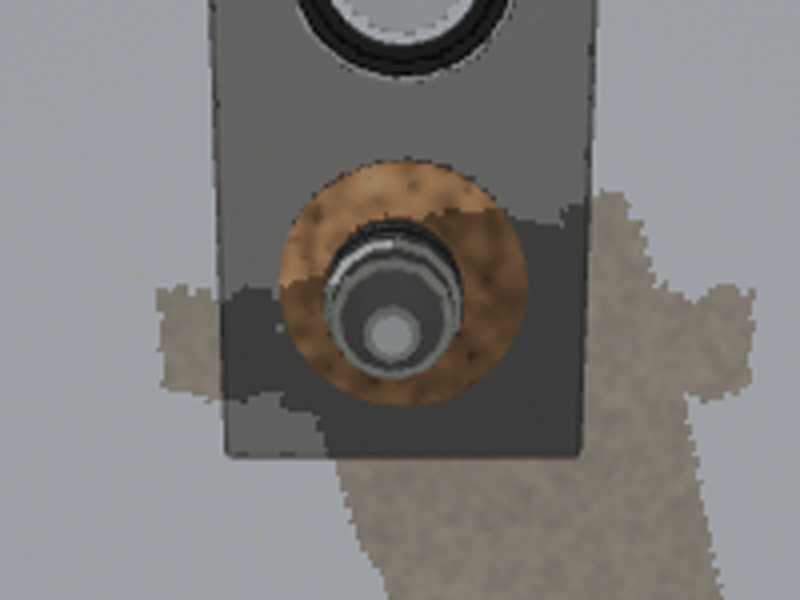

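The cube is centred on its own pad now (<1 mm). The objective's nose is at pixel (315,219.8), its shoulder circle near (315.5,216).

Run:
```python
from h import *
f=np.load("pics/w8.png.npz"); print(bp(f["K"],f["P"],[(315,219.75)],71),bp(f["K"],f["P"],[(315.5,216.2)],57))
```

```text
[[459.43 115.11  71.  ]] [[459.29 114.77  57.  ]]
```

move_arm:
  plan:
    - [[0.3, 2, -40], [0, 0, 0], 1]
    - [[0, 1.5, -50], [0, 0, 0], 1]
    - [[0, 0, -50], [0, 0, 0], 1]
    - [[0, 0, -37], [0, 0, 0], 1]
    - [[0, 0, -25], [0, 0, 0], 1]
    - [[0, 0, -14], [0, 0, 0], 1]
    - [[0, 0, 0], [0, 0, 0], 1]
    - [[0, 0, 0], [0, 0, 0], 1]
    - [[0, 0, 0], [0, 0, 0], 1]

```text
clock: 25.9
eef_pos: [459.9, 116.1, 15.5]
tool_rot: [-3.141, -0.002, 0.172]
force: [0.7, -0.3, 0.7]
width: 85.3
gripper_force: 0.0
```

move_arm:
  plan:
    - [[0, -0.8, -0.5], [0, 0, 0], 0.7]
    - [[0, 0, 0], [0, 0, 0], 0.5]
    - [[0, 0, 0], [0, 0, 0], 0.42]
    - [[0, 0, 0], [0, 0, 0], 0.38]
    - [[0, 0, 0], [0, 0, 0], 0.3]
    - [[0, 0, 0], [0, 0, 0], 0.1]
    - [[0, 0, 0], [0, 0, 0], 0]
    - [[0, 0, 0], [0, 0, 0], 0]
    - [[0, 0, 0], [0, 0, 0], 0]

```text
clock: 27.02
eef_pos: [459.2, 115.2, 14.2]
tool_rot: [3.141, -0.0, 0.172]
force: [0.4, -0.7, 5.0]
width: 29.8
gripper_force: 59.0
```

move_arm:
  plan:
    - [[0, 0, 5], [0, 0, 0], 0]
    - [[0, 0, 15], [0, 0, 0], 0]
    - [[0, 0, 30], [0, 0, 0], 0]
    - [[0, 0, 30], [0, 0, 0], 0]
    - [[0, 0, 0], [0, 0, 0], 0]
    - [[0, 0, 0], [0, 0, 0], 0]

```text
clock: 27.78
eef_pos: [458.9, 114.9, 94.0]
tool_rot: [3.141, 0.0, 0.172]
force: [-0.7, -0.1, -1.4]
width: 29.7
gripper_force: 59.3
```

move_arm:
  plan:
    - [[1, 15, 0], [0, 0, -1], 0]
    - [[2, 30, 0], [0, 0, -1], 0]
    - [[2, 35, 0], [0, 0, -1], 0]
    - [[2, 35, 0], [0, 0, -1], 0]
    - [[2, 35, 0], [0, 0, -1], 0]
    - [[2, 35, 0], [0, 0, -1], 0]
    - [[1, 27, 0], [0, 0, 0], 0]
    - [[1, 17, 0], [0, 0, 0], 0]
    - [[0, 0, 0], [0, 0, 0], 0]
    - [[0, 0, 0], [0, 0, 0], 0]

```text
clock: 29.02
eef_pos: [472.0, 342.5, 93.6]
tool_rot: [3.14, 0.001, 0.067]
force: [-0.3, 0.3, -1.2]
width: 29.7
gripper_force: 59.4
```

move_arm:
  plan:
    - [[0, 0, 0], [0, 0, 0], 0]
    - [[0, 0, 0], [0, 0, 0], 0]
    - [[0, 0, 0], [0, 0, 0], 0]

```text
clock: 29.4
eef_pos: [472.3, 343.7, 94.1]
tool_rot: [3.142, -0.0, 0.067]
force: [-0.3, 0.9, -1.4]
width: 29.7
gripper_force: 59.4
```

Run:
```python
from h import *
im,K,P=look("pics/w9.png")
z=status.read_state()["eef_pos"][2]-14.2+71
print(z,pad(im,K,P,(472,344.5)),lens(im,K,P,(472,344.5),z,70))
```

```text
29.4 [472.34 343.75  94.13] [ 3.14 -0.    0.07] 29.7146175309671 [-0.27  0.89 -1.43]
150.9381583894459 (array([472.01, 344.65]), 264, np.int64(214)) [[318.   404.    18.61 473.02 344.78]
 [315.   373.    39.85 482.67 346.21]]
```

View pics/w9.png

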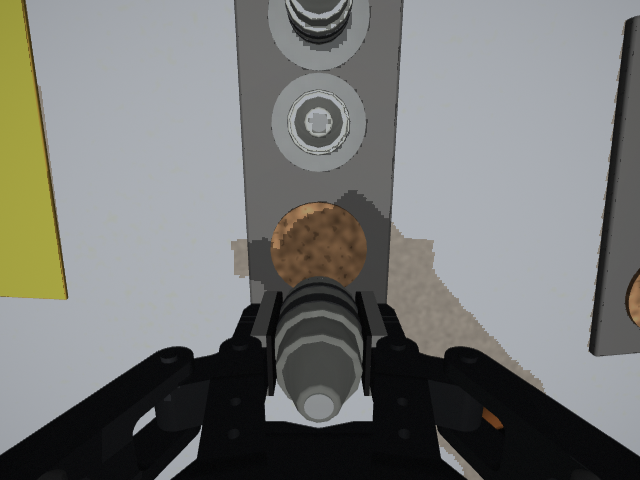

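Objective upright in the grip with its nose at (319,405), nearly over the pad. I'll lower it.

move_arm:
  plan:
    - [[-0.7, 0, -10], [0, 0, 0], 0]
    - [[0, 0, -22], [0, 0, 0], 0]
    - [[0, 0, -20], [0, 0, 0], 0]
    - [[0, 0, -14], [0, 0, 0], 0]
    - [[0, 0, -7], [0, 0, 0], 0]
    - [[0, 0, -3], [0, 0, 0], 0]
    - [[0, 0, -1], [0, 0, 0], 0]
    - [[0, 0, -0.5], [0, 0, 0], 0]
    - [[0, 0, 0], [0, 0, 0], 0]
    - [[0, 0, 0], [0, 0, 0], 0]

```text
clock: 30.7
eef_pos: [471.6, 344.2, 16.8]
tool_rot: [-3.141, -0.0, 0.068]
force: [0.3, 0.1, -1.8]
width: 29.5
gripper_force: 59.4
```

move_arm:
  plan:
    - [[0, 0, -0.7], [0, 0, 0], 0]
    - [[0, 0, 0], [0, 0, 0], 0]
    - [[0, 0, 0], [0, 0, 0], 0]

```text
clock: 31.08
eef_pos: [471.4, 344.2, 15.8]
tool_rot: [3.142, 0.0, 0.068]
force: [0.2, -1.2, -1.5]
width: 29.3
gripper_force: 59.4
```

move_arm:
  plan:
    - [[0, 0, -0.4], [0, 0, 0], 0]
    - [[0, 0, 0], [0, 0, 0], 0]
    - [[0, 0, 0], [0, 0, 0], 0]

```text
clock: 31.45
eef_pos: [471.4, 344.2, 15.4]
tool_rot: [3.142, -0.0, 0.068]
force: [0.8, -0.4, -1.4]
width: 29.5
gripper_force: 59.4
```

move_arm:
  plan:
    - [[0, 0, -0.6], [0, 0, 0], 0]
    - [[0, 0, 0], [0, 0, 0], 0]
    - [[0, 0, 0], [0, 0, 0], 0]

```text
clock: 31.82
eef_pos: [471.4, 344.2, 14.8]
tool_rot: [-3.142, -0.0, 0.068]
force: [0.5, -0.2, -1.4]
width: 29.7
gripper_force: 59.4
```

move_arm:
  plan:
    - [[0, 0, -0.4], [0, 0, 0], 0]
    - [[0, 0, 0], [0, 0, 0], 0]
    - [[0, 0, 0], [0, 0, 0], 0]

```text
clock: 32.2
eef_pos: [471.5, 344.2, 14.4]
tool_rot: [-3.142, -0.0, 0.068]
force: [0.1, -0.2, -0.8]
width: 29.1
gripper_force: 59.4
```

move_arm:
  plan:
    - [[0, 0, -0.4], [0, 0, 0], 0]
    - [[0, 0, 0], [0, 0, 0], 0]
    - [[0, 0, 0], [0, 0, 0], 0]

```text
clock: 32.58
eef_pos: [471.5, 344.2, 14.3]
tool_rot: [-3.142, -0.0, 0.068]
force: [-0.9, -0.8, 5.3]
width: 29.6
gripper_force: 59.5
```

move_arm:
  plan:
    - [[0, 0, 0], [0, 0, 0], 0.4]
    - [[0, 0, 0], [0, 0, 0], 0.55]
    - [[0, 0, 0], [0, 0, 0], 0.8]
    - [[0, 0, 0], [0, 0, 0], 1]
    - [[0, 0, 0], [0, 0, 0], 1]
    - [[0, 0, 15], [0, 0, 0], 1]
    - [[0, 0, 40], [0, 0, 0], 1]
    - [[0, 0, 50], [0, 0, 0], 1]
    - [[0, 0, 50], [0, 0, 0], 1]
    - [[0, 0, 50], [0, 0, 0], 1]

```text
clock: 33.83
eef_pos: [471.3, 344.0, 221.9]
tool_rot: [-3.141, -0.001, 0.068]
force: [0.2, 0.8, 0.1]
width: 85.4
gripper_force: 0.0
```

move_arm:
  plan:
    - [[0, 0, 11], [0, 0, 0], 1]
    - [[0, 0, 0], [0, 0, 0], 1]
    - [[0, 0, 0], [0, 0, 0], 1]
    - [[0, 0, 0], [0, 0, 0], 1]

```text
clock: 34.33
eef_pos: [470.7, 343.6, 228.4]
tool_rot: [3.14, 0.003, 0.068]
force: [-1.0, -0.1, -0.9]
width: 85.4
gripper_force: 0.0
```

Run:
```python
from h import *
im,K,P=look("pics/w10.png")
print(pad(im,K,P,(472,344.5)),lens(im,K,P,(472,344.5),57))
print(proj(K,P,[[472,344.6,71],[472,344.6,57]]))
u,v=317,211
cv2.imwrite("pics/w10c.png",cv2.resize(im[v-75:v+75,u-100:u+100],None,fx=4,fy=4,interpolation=2))
```

```text
34.325 [470.7  343.57 228.43] [3.14 0.   0.07] 85.37060268349481 [-0.98 -0.07 -0.88]
(array([471.97, 344.59]), 172, np.int64(151)) [[318.   214.    15.96 473.32 344.6 ]]
[[317.9  219.36]
 [317.89 215.53]]
```

View pics/w10c.png

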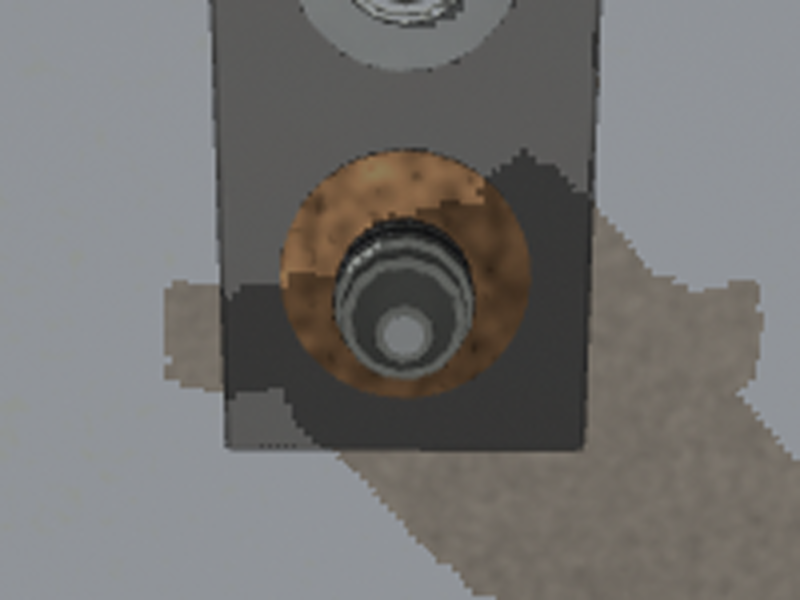

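Objective upright and centred: nose at (318,219.8) against a predicted (317.9,219.4). Back to the eyepiece.

move_arm:
  plan:
    - [[-2, -25, 0], [0, 0, 0], 1]
    - [[-3, -45, 0], [0, 0, 0], 1]
    - [[-3, -50, 0], [0, 0, 0], 1]
    - [[-3, -50, 0], [0, 0, 0], 1]
    - [[-3, -50, 0], [0, 0, 0], 1]
    - [[-3, -50, 0], [0, 0, 0], 1]
    - [[-3, -50, 0], [0, 0, 0], 1]
    - [[-3, -50, 0], [0, 0, 0], 1]
    - [[-3, -50, 0], [0, 0, 0], 1]
    - [[-3, -50, 0], [0, 0, 0], 1]

```text
clock: 35.62
eef_pos: [442.1, -127.3, 229.6]
tool_rot: [-3.141, 0.001, 0.068]
force: [1.5, 0.5, -0.2]
width: 85.2
gripper_force: 0.0
```

move_arm:
  plan:
    - [[-3, -50, 0], [0, 0, 0], 1]
    - [[-3, -50, 0], [0, 0, 0], 1]
    - [[-3, -50, 0], [0, 0, 0], 1]
    - [[-2, -40, 0], [0, 0, 0], 1]
    - [[0, -15, 0], [0, 0, 0], 1]
    - [[0, 0, 0], [0, 0, 0], 1]
    - [[0, 0, 0], [0, 0, 0], 1]
    - [[0, 0, 0], [0, 0, 0], 1]
    - [[0, 0, 0], [0, 0, 0], 1]

```text
clock: 36.75
eef_pos: [431.8, -329.8, 230.2]
tool_rot: [-3.141, -0.0, 0.069]
force: [0.1, -0.4, 0.3]
width: 85.1
gripper_force: 0.0
```

Run:
```python
from h import *
im,K,P=look("pics/w11.png")
print(pad(im,K,P,(430,-331)),lens(im,K,P,(430,-331),55))
```

```text
36.75 [ 431.8  -329.83  230.18] [-3.14 -0.    0.07] 85.08442708646923 [ 0.07 -0.43  0.26]
(array([ 429.81, -331.31]), 215, np.int64(111)) [[ 322.    219.     21.9   429.94 -332.21]
 [ 322.    219.     33.14  429.94 -332.21]]
```

move_arm:
  plan:
    - [[-1, -1, -40], [0, 0, 0], 1]
    - [[0, -0.7, -50], [0, 0, 0], 1]
    - [[0, 0, -50], [0, 0, 0], 1]
    - [[0, 0, -36], [0, 0, 0], 1]
    - [[0, 0, -24], [0, 0, 0], 1]
    - [[0, 0, -14], [0, 0, 0], 1]
    - [[0, 0, 0], [0, 0, 0], 1]
    - [[0, 0, 0], [0, 0, 0], 1]
    - [[0, 0, 0], [0, 0, 0], 1]

```text
clock: 37.92
eef_pos: [431.1, -333.0, 17.1]
tool_rot: [3.14, -0.002, 0.068]
force: [-0.2, -0.2, -0.0]
width: 85.5
gripper_force: 0.0
```

move_arm:
  plan:
    - [[0, 0, 0], [0, 0, 0], 0.7]
    - [[0, 0, 0], [0, 0, 0], 0.6]
    - [[0, 0, 0], [0, 0, 0], 0.5]
    - [[0, 0, 0], [0, 0, 0], 0.3]
    - [[0, 0, 0], [0, 0, 0], 0]
    - [[0, 0, 0], [0, 0, 0], 0]
    - [[0, 0, 0], [0, 0, 0], 0]
    - [[0, 0, 0], [0, 0, 0], 0]

```text
clock: 38.92
eef_pos: [430.6, -332.6, 16.6]
tool_rot: [3.141, -0.0, 0.068]
force: [-0.5, 0.9, 5.5]
width: 45.7
gripper_force: 60.8
```

move_arm:
  plan:
    - [[0, 0, 5], [0, 0, 0], 0]
    - [[0, 0, 15], [0, 0, 0], 0]
    - [[0, 0, 30], [0, 0, 0], 0]
    - [[0, 0, 40], [0, 0, 0], 0]
    - [[0, 0, 40], [0, 0, 0], 0]
    - [[0, 0, 10], [0, 0, 0], 0]
    - [[0, 0, 0], [0, 0, 0], 0]
    - [[0, 0, 0], [0, 0, 0], 0]

```text
clock: 39.92
eef_pos: [429.5, -331.9, 154.8]
tool_rot: [-3.14, 0.002, 0.068]
force: [0.2, -0.0, -0.9]
width: 45.7
gripper_force: 61.5
```

move_arm:
  plan:
    - [[1, 20, 0], [0, 0, 0.9], 0]
    - [[3, 38, 0], [0, 0, 1], 0]
    - [[3, 45, 0], [0, 0, 1], 0]
    - [[3, 45, 0], [0, 0, 1], 0]
    - [[3, 45, 0], [0, 0, 1], 0]
    - [[3, 45, 0], [0, 0, 1], 0]
    - [[3, 45, 0], [0, 0, 0], 0]
    - [[3, 45, 0], [0, 0, 0], 0]
    - [[3, 45, 0], [0, 0, 0], 0]
    - [[2, 38, 0], [0, 0, 0], 0]

```text
clock: 41.18
eef_pos: [455.8, 81.6, 155.3]
tool_rot: [-3.141, 0.002, 0.174]
force: [-0.0, 0.1, -1.6]
width: 45.6
gripper_force: 61.5
```

move_arm:
  plan:
    - [[1, 22, 0], [0, 0, 0], 0]
    - [[0, 12, -10], [0, 0, 0], 0]
    - [[0, 0, -25], [0, 0, 0], 0]
    - [[0, 0, -25], [0, 0, 0], 0]
    - [[0, 0, 0], [0, 0, 0], 0]
    - [[0, 0, 0], [0, 0, 0], 0]
    - [[0, 0, 0], [0, 0, 0], 0]
    - [[0, 0, 0], [0, 0, 0], 0]

```text
clock: 42.18
eef_pos: [458.9, 112.6, 96.7]
tool_rot: [-3.141, -0.001, 0.171]
force: [-0.4, 0.2, -1.4]
width: 45.7
gripper_force: 61.6
```

Run:
```python
from h import *
im,K,P=look("pics/w12.png")
z=status.read_state()["eef_pos"][2]-16.6+55
print(z,pad(im,K,P,(458,113)),lens(im,K,P,(458,113),z,70))
```

```text
42.175 [458.88 112.56  96.71] [-3.14 -0.    0.17] 45.70330721257211 [-0.45  0.25 -1.35]
135.00545467848008 (array([457.98, 113.26]), 261, np.int64(185)) [[326.   368.    40.06 458.32 110.89]]
```

View pics/w12.png

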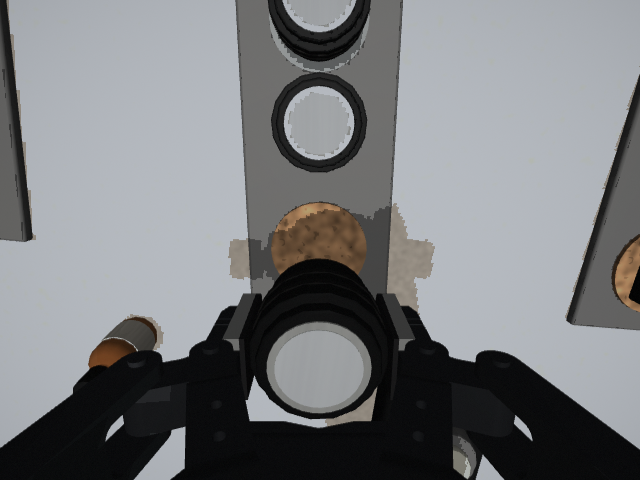

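The lens centre is really at about (319,367), so the eyepiece sits at roughly (458.8,113.3). The bottle (125,340) is clear. Lowering.

move_arm:
  plan:
    - [[-0.5, 0, -10], [0, 0, 0], 0]
    - [[0, 0, -22], [0, 0, 0], 0]
    - [[0, 0, -20], [0, 0, 0], 0]
    - [[0, 0, -14], [0, 0, 0], 0]
    - [[0, 0, -7], [0, 0, 0], 0]
    - [[0, 0, -3], [0, 0, 0], 0]
    - [[0, 0, -1], [0, 0, 0], 0]
    - [[0, 0, -1], [0, 0, 0], 0]
    - [[0, 0, 0], [0, 0, 0], 0]
    - [[0, 0, 0], [0, 0, 0], 0]

```text
clock: 43.48
eef_pos: [458.1, 112.5, 18.1]
tool_rot: [-3.142, -0.0, 0.171]
force: [-0.1, -0.5, -1.1]
width: 45.2
gripper_force: 61.6
```

move_arm:
  plan:
    - [[0, 0, -0.6], [0, 0, 0], 0]
    - [[0, 0, 0], [0, 0, 0], 0]
    - [[0, 0, 0], [0, 0, 0], 0]

```text
clock: 43.85
eef_pos: [458.0, 112.5, 17.4]
tool_rot: [-3.142, -0.0, 0.171]
force: [-0.8, 0.3, -1.2]
width: 45.4
gripper_force: 61.6
```

move_arm:
  plan:
    - [[0, 0, -0.4], [0, 0, 0], 0]
    - [[0, 0, 0], [0, 0, 0], 0]
    - [[0, 0, 0], [0, 0, 0], 0]

```text
clock: 44.22
eef_pos: [457.9, 112.5, 17.0]
tool_rot: [-3.142, -0.0, 0.171]
force: [-0.4, 0.7, -1.5]
width: 45.5
gripper_force: 61.6
```

move_arm:
  plan:
    - [[0, 0, -0.4], [0, 0, 0], 0]
    - [[0, 0, 0], [0, 0, 0], 0]
    - [[0, 0, 0], [0, 0, 0], 0]

```text
clock: 44.6
eef_pos: [457.9, 112.5, 16.6]
tool_rot: [-3.142, -0.0, 0.171]
force: [0.3, -0.2, -0.7]
width: 45.4
gripper_force: 61.6
```

move_arm:
  plan:
    - [[0, 0, -0.3], [0, 0, 0], 0]
    - [[0, 0, 0], [0, 0, 0], 0]
    - [[0, 0, 0], [0, 0, 0], 0]

```text
clock: 44.98
eef_pos: [458.0, 112.5, 16.6]
tool_rot: [3.142, -0.0, 0.171]
force: [-0.5, 0.2, 5.7]
width: 45.3
gripper_force: 61.7
```

move_arm:
  plan:
    - [[0, 0, 0], [0, 0, 0], 0.6]
    - [[0, 0, 0], [0, 0, 0], 0.7]
    - [[0, 0, 0], [0, 0, 0], 0.85]
    - [[0, 0, 0], [0, 0, 0], 1]
    - [[0, 0, 0], [0, 0, 0], 1]
    - [[0, 0, 15], [0, 0, 0], 1]
    - [[0, 0, 40], [0, 0, 0], 1]
    - [[0, 0, 50], [0, 0, 0], 1]
    - [[0, 0, 50], [0, 0, 0], 1]
    - [[0, 0, 50], [0, 0, 0], 1]

```text
clock: 46.22
eef_pos: [457.5, 112.3, 224.0]
tool_rot: [3.141, -0.001, 0.171]
force: [1.5, 1.1, -0.2]
width: 85.6
gripper_force: 0.0
```

move_arm:
  plan:
    - [[0, 0, 11], [0, 0, 0], 1]
    - [[0, 0, 0], [0, 0, 0], 1]
    - [[0, 0, 0], [0, 0, 0], 1]
    - [[0, 0, 0], [0, 0, 0], 1]

```text
clock: 46.72
eef_pos: [457.0, 112.3, 231.0]
tool_rot: [3.141, 0.003, 0.171]
force: [0.0, -0.3, 0.2]
width: 85.6
gripper_force: 0.0
```

Run:
```python
from h import *
im,K,P=look("pics/w13.png")
print(pad(im,K,P,(458,113)),lens(im,K,P,(458,113),55))
cv2.imwrite("pics/s13.png",cams.get_image("scene"))
```

```text
46.725 [457.05 112.26 231.  ] [3.14 0.   0.17] 85.5601874940516 [ 0.05 -0.27  0.18]
(array([457.53, 113.14]), 216, np.int64(112)) [[318.   215.    21.95 457.65 113.51]
 [318.   215.    33.13 457.65 113.51]]
```

View pics/s13.png

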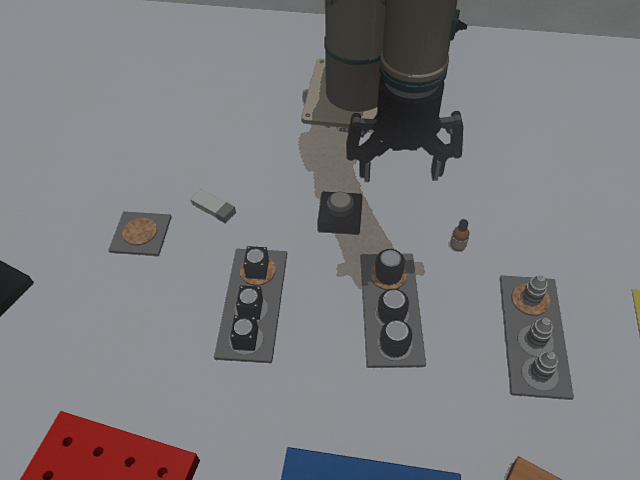

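The scene view shows each part upright on its own pad: cube (256,262), eyepiece (389,267), objective (534,290). The spare pad (140,231) is empty and the bottle (460,236) is where it was.

```bash
python3 -c "
from cell import ctrl
print(ctrl.finish_job())"
```

```text
the job is handed in; nothing more can be done
None
```

The job is handed in: in the last pictures the cube, objective and eyepiece stood upright within about 1 mm of the middle of their own pads, the spare pad was empty and the oil bottle had not moved, at about 47 s of the 112 s allowed.

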